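# Slide the drive carrier home in the storage unit

### The job

Pick up the loaded drive carrier with the orange handle, bring its nose over the loading lip into the mouth of the black storage unit and slide it in, feeling for the side rails inside so that they line it up, until the connector at the back is pushed fully home against its stop; then let go. Slide gently and never force it (no more than about 20 N against the unit), and leave the grey-handled spare carrier and the other things on the desk where they are.

Things in the scene. Friction and masses are not known exactly. Their poses are not given: they have to be found in the camera images.
- carrier: Loaded drive carrier: flat tray with a silver drive and an ORANGE upright handle, about 0.32 kg. Body 130 long (own x) x 80 wide (y) x 22 high; a grey bezel as wide, 6 thick, 32 high, closes its rear; the handle is behind that. Origin: centre of the underside of the 130 mm body; +x points to the nose (enters the bay first), -x to the handle, z up
- carrier_grip (a point): Centre of the orange handle, the place to grip: an upright fin 40 long (along carrier x), 14 thick (y), from 4 to 62 mm above the carrier's underside. This point is 91 mm behind the carrier's origin (carrier x = -91, y = 0), 40 mm above the underside. Axes as the carrier's; close the fingers along y
- carrier_nose (a point): Middle of the lower front edge of the carrier's nose, 65 mm ahead of the carrier's origin, at underside height. Axes as the carrier's
- unit: Low black storage unit, fixed to the desk, 200 deep (own x) x 170 wide (y) x 70 high, with one bay. Origin: centre of its underside. Its mouth looks to own -x, so the carrier slides in along own +x. An aluminium loading lip, 130 wide, reaches 50 mm out in front of the mouth; its top and the bay floor are one level plane 8 mm above the desk
- mouth (a point): Middle of the mouth's lower edge, on the face (unit x = -100), 8 mm up. Axes as the unit's. Mouth 110 wide, 28 high. 8 mm inside stand two side rails 83 mm apart, whose ends flare out 4 mm a side over 13 mm; outside the flares flat flanges stop the nose dead. HIDDEN: the rails' centre line is parallel to the unit's but up to 10 mm to either side: search by feel
- connector (a joint): Travel of the connector slide at the bay's back, m: 0 untouched, 0.008 home on its hard stop; about 3 N of friction, stays where pushed. The nose meets it 102 mm behind the face and reaches the stop at 110 mm; HIDDEN: both up to 10 mm more or less (alike). At home the body's rear end stays 10 to 30 mm out of the face
- spare: Spare carrier, all black with a GREY handle, same shape and size as the loaded one; not to be moved. Origin and axes as the carrier's
- cup: Paper cup, 80 across, 95 high; leave alone. Origin: centre of its underside
- screwdriver: Red-handled screwdriver lying on the desk; leave alone
- tape: Roll of blue tape, 90 across, 24 high; leave alone. Origin: centre of its underside
- mouse: Black computer mouse, 100 x 58 x 32; leave alone. Origin: centre of its underside
- plugbox: Open cardboard box 120 x 90 x 45; leave alone. Origin: centre of its underside
- adapter: Black power adapter, 100 x 45 x 30; leave alone. Origin: centre of its underside

How it is judged:
By the outcome, as a careful person would: the job done as asked, in the order asked, and still so for the second after the job is handed in, with the robot touching nothing.
It also fails if it takes over 72 s, if anything falls off the work surface, if the arm or the gripper's body presses on something with over 40 N, if the wrist force passes 120 N, or if a joint passes its speed limit or range.

### The arm

A 6-joint arm with a two-finger parallel gripper is mounted at the origin on the work surface. World frame = base frame: x ahead of the robot, y to its left, z up, the work surface at z = 0. Lengths are in m, angles in degrees, forces in N, time in s.
With the tool pointing down it reaches from about 0.325 to 0.775 m from the base axis. Payload 9.3 kg.
Tool frame: the origin (TCP) lies at the very end of the fingers, on their centre line; the grasp point (between the pads) lies 19 mm behind it; z points along the fingers, y is the direction in which the jaws open and shut (so a half turn about z gives the same grasp; the last joint's range is limited). The gripper opens to 85 mm and grips with 20 to 120 N. Pads are 22 mm wide; open, the fingers measure 114 mm over their backs; the gripper's body (76 mm by 85 mm) begins 54 mm behind the grasp point. The pads swing forward as they close: fully open they stand 13 mm farther back than shut.
Start: joints at [56.23, 14.817, 1.232, 76.415, 0, 81.257], TCP at [0.233, 0.498, 0.231] pointing down, gripper open.
Joint ranges: [-174.27, 174.27], [-52.1, 104.24], [-59.71, 78.15], [-110.17, 111.67], [-87.03, 83.33], [-180, 180]. Speed limits (degrees/s): [127.2, 127.2, 159.86, 180, 180, 180].

### API

Orientations are given as [roll, pitch, yaw] about the fixed x, y, z axes, in that order (R = Rz(yaw) Ry(pitch) Rx(roll)).
In Python, from cell import manip gives the robot as it stands. The module is installed in compiled form; this text tells all that it offers.
- The arm moves only by the tool arm_command, never from a script. Its argument "deltas" is one flat list of numbers, 4 for each row, row after row: the shift along the world's x, y, z in m, then the turn about the world's z in rad. In form: [tx, ty, tz, spin, tx, ty, tz, spin, ...]. A call has 1 to 10 rows; each row shifts and turns the commanded pose from where the row before left it; what a row does not reach is not made up. A row lasts 1/12 s, in which the tool goes at most 41.7 mm and 7.16 degrees, less where a joint would pass 70% of its speed; a pose out of reach is approached as far as the arm can. A call with a gripper value outside its range is refused whole. "jaw" is the closure, from 0 (fully open) to 1 (shut), set as the call begins (left out, the last holds). The fingers move at their own pace and stop on an object; "newtons" is the grip in N (left out, the last holds). Time passes only in rows, so rows that do not move let the fingers close. It gives the time, the measured TCP pose, the force and the opening at its end, in the units of the state.
- manip.get_obs(): the state, without advancing time (a new reading comes with each control period).
- manip.get_image(name): name is "side" or "top"; returns the picture (384x512x3 uint8, blue, green, red); there is no depth.
- manip.calibration(name): a dict with "fx", "fy", "cx", "cy" (pixels), "pose" (4x4, takes a point from camera to world coordinates). Camera axes: x right, y down, z forward; pixel columns grow to the right and rows downward; lengths in m; the calibration is good to about 2 mm. A picture is of the moment at which its call begins. calibration takes no time and is no camera call.
- manip.close_job(): hands the job in, once; it reports no verdict.
The state is a dict: "clock": time; "joint_pos": joint angles; "joint_vel": joint speeds; "tau": joint torques, N m; "tool_pos": TCP position; "eef_rot": TCP orientation; "contact_force": force on the tool from outside, world axes, zero at the start; "wrist_torque": the same for the moment, N m; "grip_width": finger opening in m.
Only numpy, scipy, OpenCV 4.12 (cv2) and the standard library are available. Lean on these libraries where they do the work, as an engineer would, in place of code of your own. Each camera call takes 0.05 s, during which the arm holds its last target.

## Working session

There is one attempt and no reset: what is moved stays moved. The work goes in short steps, Python scripts to look and compute and a tool call to move; the robot and the scene stay as the last step left them, time stands still between calls to the robot, and variables do not carry over. Pictures are saved under pics/ and viewed, and the job is handed in when it is done.

Besides the shell and the picture viewer there is one more tool, called after "Call:" as a command line: name --argument value ..., lists and objects as JSON in quotes. arm_command: Moves the arm, as the interface text tells. Its arguments: {"type":"object","properties":{"deltas":{"type":"array"},"jaw":{"type":"number"},"newtons":{"type":"number"}},"required":["deltas"]}

```bash
mkdir -p pics
python3 - <<'E'
from cell import manip
import cv2,numpy as np
for n in("side","top"):
    cv2.imwrite(f"pics/{n}0.png",manip.get_image(n)); c=manip.calibration(n); print(n,c["fx"],c["fy"],c["cx"],c["cy"]);print(np.round(c["pose"],4))
print(manip.get_obs())
E
```

```text
side 358.96782255171524 358.96782255171524 248.8026724572851 191.17756190047172
[[ 0.9882 -0.1216  0.0934  0.4321]
 [-0.1533 -0.7673  0.6227 -0.6985]
 [-0.004  -0.6296 -0.7769  0.8577]
 [ 0.      0.      0.      1.    ]]
top 403.0388175700878 403.0388175700878 254.9938314723799 191.04557439740967
[[-0.0065 -0.992   0.1258  0.3389]
 [-1.      0.0072  0.0053 -0.0764]
 [-0.0062 -0.1257 -0.992   1.4212]
 [ 0.      0.      0.      1.    ]]
{'clock': 0.1, 'joint_pos': array([ 5.62297235e+01,  1.48481864e+01,  1.19453064e+00,  7.64144557e+01,
       -1.64058581e-03,  8.12578690e+01]), 'joint_vel': array([ 0.04569825, -0.0627349 ,  0.08384973,  0.00373623,  0.02639488,
       -0.06331913]), 'tau': array([ 6.10607109e-03, -5.56690586e+01,  3.45072627e+01,  1.15659926e-02,
       -1.39891863e-04,  1.84297812e-05]), 'tool_pos': array([0.23255144, 0.49815253, 0.23072336]), 'eef_rot': array([-1.79932430e+02, -8.73057088e-03,  1.54971850e+02]), 'contact_force': array([-0.70766467,  0.31563625,  0.75946128]), 'wrist_torque': array([-0.02943469, -0.0296054 , -0.04481491]), 'grip_width': 0.08565932549683032}
```

View pics/side0.png

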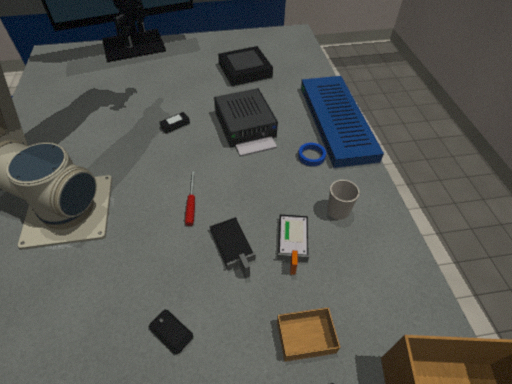

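View pics/top0.png

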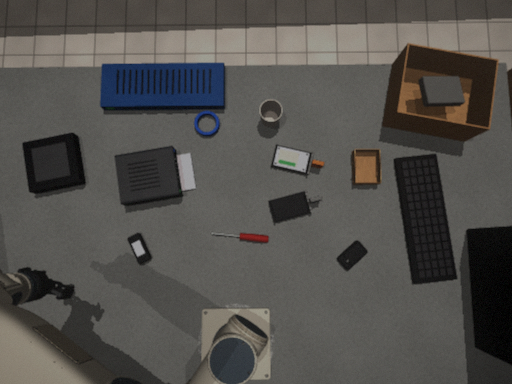

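```bash
cat > h.py <<'E'
import numpy as np,cv2
from cell import manip
def ray(n,uv):
    c=manip.calibration(n);P=np.array(c["pose"]);d=P[:3,:3]@np.array([(uv[0]-c["cx"])/c["fx"],(uv[1]-c["cy"])/c["fy"],1]);return P[:3,3],d/np.linalg.norm(d)
def plane(n,uv,z):
    o,d=ray(n,uv);return o+d*(z-o[2])/d[2]
def proj(n,p):
    c=manip.calibration(n);P=np.array(c["pose"]);q=P[:3,:3].T@(np.array(p)-P[:3,3]);return np.array([c["fx"]*q[0]/q[2]+c["cx"],c["fy"]*q[1]/q[2]+c["cy"]])
def tri(a,b):
    (o1,d1),(o2,d2)=ray("top",a),ray("side",b)
    A=np.stack([d1,-d2],1);s=np.linalg.lstsq(A,o2-o1,rcond=None)[0]
    p,q=o1+s[0]*d1,o2+s[1]*d2;return (p+q)/2,np.linalg.norm(p-q)
E
python3 - <<'E'
import cv2
t=cv2.imread("pics/top0.png");s=cv2.imread("pics/side0.png")
def crop(im,x,y,w,h,k,n): cv2.imwrite(n,cv2.resize(im[y:y+h,x:x+w],None,fx=k,fy=k,interpolation=cv2.INTER_CUBIC))
crop(t,110,135,100,75,8,"pics/t_unit.png");crop(t,260,135,75,56,10,"pics/t_car.png")
crop(s,205,80,80,80,7,"pics/s_unit.png");crop(s,200,205,120,75,6,"pics/s_car.png")
E
```

```text
(no output)
```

View pics/t_unit.png

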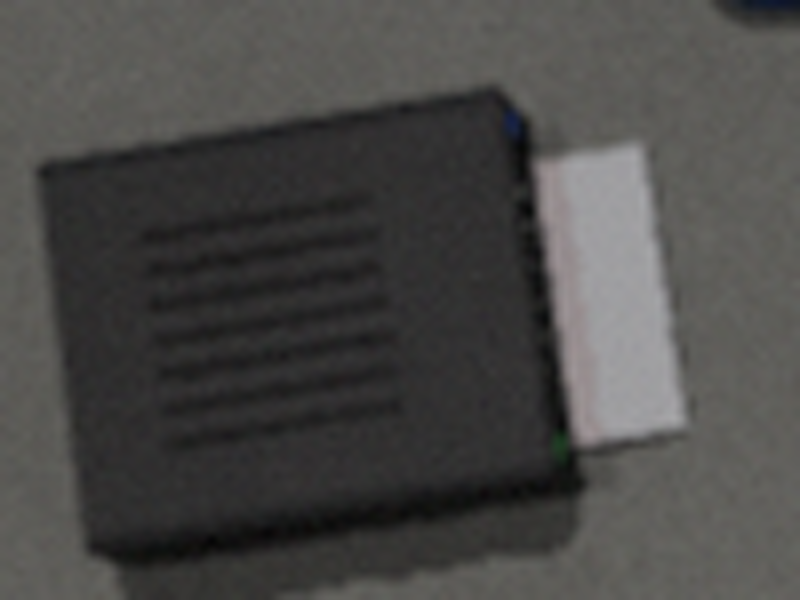

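View pics/t_car.png

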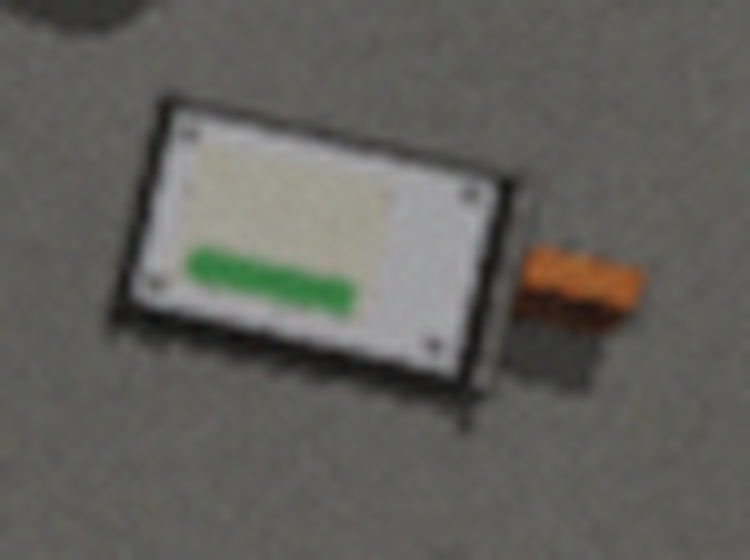

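View pics/s_unit.png

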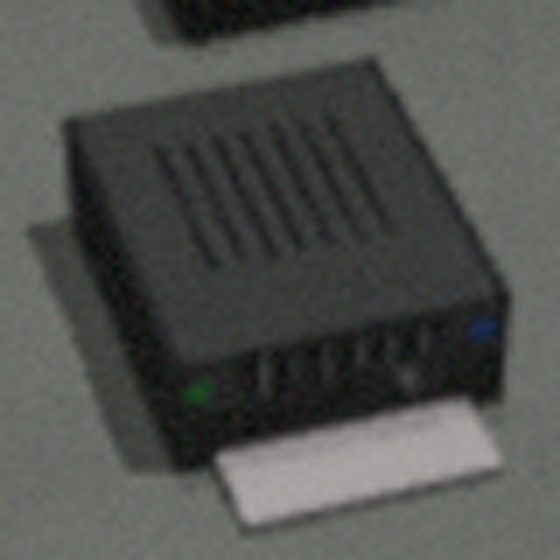

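View pics/s_car.png

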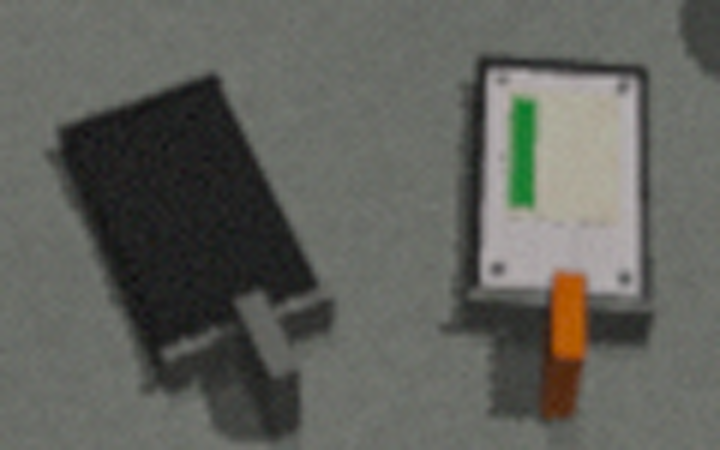

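```bash
cat > meas.py <<'E'
from h import *
def masks(im):
    b,g,r=[im[...,i].astype(int) for i in range(3)]
    hsv=cv2.cvtColor(im,cv2.COLOR_BGR2HSV)
    org=((hsv[...,0]<=20)&(hsv[...,1]>150)&(hsv[...,2]>60))
    br=(np.minimum(np.minimum(r,g),b)>115)
    return org.astype(np.uint8),br.astype(np.uint8)
def comps(m,roi,amin=20):
    x,y,w,h=roi;k=np.zeros_like(m);k[y:y+h,x:x+w]=m[y:y+h,x:x+w]
    k=cv2.morphologyEx(k,cv2.MORPH_CLOSE,np.ones((3,3),np.uint8))
    cs,_=cv2.findContours(k,cv2.RETR_EXTERNAL,cv2.CHAIN_APPROX_NONE)
    return [c for c in cs if cv2.contourArea(c)>=amin]
if __name__=="__main__":
    R={"top":{"car":(265,135,50,50),"lip":(170,140,30,60),"org":(305,150,30,30)},"side":{"car":(270,205,45,60),"lip":(230,130,55,30),"org":(280,245,30,35)}}
    for n in("top","side"):
        im=cv2.imread(f"pics/{n}0.png");o,b=masks(im)
        for k,m,z in(("car",b,.022),("lip",b,.008),("org",o,.062)):
            for c in comps(m,R[n][k],8):
                r=cv2.minAreaRect(c);M=cv2.moments(c);ce=(M["m10"]/M["m00"],M["m01"]/M["m00"])
                bx=cv2.boxPoints(r)
                print(n,k,cv2.contourArea(c),np.round(ce,2),"w",plane(n,ce,z).round(4),"rect",np.round(r[1],1),r[2]);print([tuple(plane(n,p,z)[:2].round(4)) for p in bx], bx.round(1).tolist())
E
python3 meas.py
```

```text
top car 570.5 [290.89 158.68] w [ 0.6306 -0.1965  0.022 ] rect [32.5 19.1] 12.994616508483887
[(np.float64(0.611), np.float64(-0.1325)), (np.float64(0.6781), np.float64(-0.1486)), (np.float64(0.6508), np.float64(-0.2601)), (np.float64(0.5841), np.float64(-0.2434))] [[272.8999938964844, 164.3000030517578], [277.20001220703125, 145.6999969482422], [308.79998779296875, 152.89999389648438], [304.5, 171.60000610351562]]
top lip 446.0 [186.05 171.38] w [0.5904 0.1762 0.008 ] rect [36.  13.9] 80.90972137451172
[(np.float64(0.6518), np.float64(0.2123)), (np.float64(0.6594), np.float64(0.1633)), (np.float64(0.5307), np.float64(0.1414)), (np.float64(0.5232), np.float64(0.1898))] [[176.1999969482422, 154.60000610351562], [189.89999389648438, 152.39999389648438], [195.60000610351562, 187.89999389648438], [181.89999389648438, 190.10000610351562]]
top org 32.0 [317.27 162.48] w [ 0.6083 -0.2831  0.062 ] rect [11.2  3.9] 14.03624439239502
[(np.float64(0.6063), np.float64(-0.2632)), (np.float64(0.6194), np.float64(-0.2668)), (np.float64(0.6096), np.float64(-0.3036)), (np.float64(0.5966), np.float64(
[... 466 characters left out ...]
, 253.0]]
side lip 339.0 [255.95 145.61] w [0.5887 0.1755 0.008 ] rect [10.2 39.2] 76.86598205566406
[(np.float64(0.5222), np.float64(0.1895)), (np.float64(0.6591), np.float64(0.2127)), (np.float64(0.6571), np.float64(0.1629)), (np.float64(0.5236), np.float64(0.1413))] [[236.0, 144.89999389648438], [274.1000061035156, 136.0], [276.5, 146.0], [238.3000030517578, 154.89999389648438]]
side org 103.5 [293.73 261.52] w [ 0.6028 -0.2983  0.062 ] rect [23.  6.] 90.0
[(np.float64(0.6028), np.float64(-0.2685)), (np.float64(0.6177), np.float64(-0.2709)), (np.float64(0.6029), np.float64(-0.332)), (np.float64(0.5886), np.float64(-0.3297))] [[291.0, 251.0], [297.0, 251.0], [297.0, 274.0], [291.0, 274.0]]
```

```bash
cat > ref.py <<'E'
from h import *
# subpixel edge along segment: sample normal profiles, find half-crossing via max gradient centroid, fit line
def edge(im,a,b,half=4,n=40,trim=.12):
    g=cv2.GaussianBlur(im,(0,0),.6).astype(np.float32);g=g.max(axis=2) if g.ndim==3 else g
    a=np.array(a,float);b=np.array(b,float);t=(b-a)/np.linalg.norm(b-a);m=np.array([-t[1],t[0]])
    s=np.arange(-half,half+.01,.25);pts=[]
    for f in np.linspace(trim,1-trim,n):
        p=a+f*(b-a);q=(p+s[:,None]*m).astype(np.float32)
        v=cv2.remap(g,q[:,0].reshape(1,-1),q[:,1].reshape(1,-1),cv2.INTER_LINEAR)[0]
        d=np.abs(np.gradient(v));k=d.argmax();w=slice(max(0,k-4),k+5)
        pts.append(p+m*(s[w]*d[w]).sum()/d[w].sum())
    pts=np.array(pts,np.float32)
    vx,vy,x,y=cv2.fitLine(pts,cv2.DIST_HUBER,0,.1,.01).ravel()
    return np.array([x,y]),np.array([vx,vy])
def cross(l1,l2):
    s=np.linalg.solve(np.stack([l1[1],-l2[1]],1),l2[0]-l1[0]);return l1[0]+s[0]*l1[1]
def quad(im,c,half=3):
    L=[edge(im,c[i],c[(i+1)%4],half) for i in range(4)]
    return [cross(L[i-1],L[i]) for i in range(4)]
def unup(x0,y0,k,P): return [(x0+(p[0]+.5)/k-.5,y0+(p[1]+.5)/k-.5) for p in P]
if __name__=="__main__":
    t=cv2.imread("pics/top0.png");s=cv2.imread("pics/side0.png")
    # drive corners order: nose-left(front,-... ) consistent: [noseA(y small x),noseB,rearB,rearA]
    D={"drive":(unup(260,135,10,[(130,300),(170,105),(500,185),(462,385)]),unup(200,205,6,[(487,290),(490,65),(645,72),(645,298)]),.022),
       "lip":(unup(110,135,8,[(540,160),(640,145),(688,430),(580,445)]),unup(205,80,7,[(215,457),(465,402),(500,462),(245,527)]),.008),
       "unittop":(unup(110,135,8,[(42,165),(497,88),(570,485),(90,555)]),unup(205,80,7,[(68,120),(375,60),(508,292),(178,362)]),.07)}
    for k,(a,b,z) in D.items():
        for n,im,c in(("top",t,a),("side",s,b)):
            q=quad(im,c,3 if k!="lip" else 2);W=np.array([plane(n,p,z)[:2] for p in q])
            e=np.roll(W,-1,0)-W
            print(k,n,"c",W.mean(0).round(4),"len",np.linalg.norm(e,axis=1).round(4),"ang",np.degrees(np.arctan2(e[:,1],e[:,0])).round(2)); print(W.round(4).tolist())
            if n=="top": qt=q
            else:
                if k=="lip": q=[q[3],q[0],q[1],q[2]];  # ignore ordering check below
        # heights by matching centres
        print("tri centre",tri(np.mean(qt,0),np.mean(q,0)))
    # orange top ends: fin top far corner
    ot=np.mean(unup(260,135,10,[(528,245),(645,268),(638,308),(520,288)]),0);os_=np.mean(unup(200,205,6,[(553,272),(584,272),(584,360),(553,360)]),0)
    print("fin top",tri(ot,os_),plane("top",ot,.062),plane("side",os_,.062))
E
python3 ref.py
```

```text
drive top c [ 0.6304 -0.1967] len [0.0697 0.1162 0.0701 0.1164] ang [ -14.06 -103.61  166.09   76.18]
[[0.6103, -0.1318], [0.6779, -0.1487], [0.6506, -0.2617], [0.5825, -0.2448]]
drive side c [ 0.6287 -0.1966] len [0.1152 0.0692 0.1168 0.0714] ang [  75.8   -13.8  -103.16  164.94]
[[0.5805, -0.2436], [0.6088, -0.132], [0.676, -0.1485], [0.6494, -0.2622]]
tri centre (array([ 0.62985501, -0.19698621,  0.01928167]), np.float64(0.001848167595759545))
lip top c [0.5909 0.178 ] len [0.0498 0.13   0.051  0.1301] ang [ -80.32 -170.31   99.86    9.16]
[[0.6509, 0.2132], [0.6592, 0.1642], [0.5311, 0.1423], [0.5224, 0.1925]]
lip side c [0.5888 0.1783] len [0.1306 0.0512 0.1298 0.052 ] ang [   9.37  -80.82 -170.29  100.02]
[[0.5201, 0.1931], [0.6489, 0.2144], [0.6571, 0.1638], [0.5291, 0.1419]]
tri centre (array([0.58933501, 0.17792253, 0.00814754]), np.float64(0.0022837251215293655))
unittop top c [0.5662 0.2952] len [0.2096 0.1815 0.2093 0.1794] ang [ -80.46 -170.63   98.99    9.46]
[[0.6378, 0.4133], [0.6726, 0.2067], [0.4935, 0.1771], [0.4608, 0.3838]]
unittop side c [0.5697 0.3008] len [0.1717 0.1993 0.1627 0.2015] ang [   9.33  -80.78 -169.99  101.82]
[[0.4667, 0.3854], [0.6362, 0.4132], [0.6681, 0.2165], [0.5079, 0.1882]]
tri centre (array([0.56744162, 0.29526667, 0.07020067]), np.float64(0.003996196283519307))
fin top (array([ 0.60862217, -0.28544007,  0.05910652]), np.float64(0.0019384393481945543)) [ 0.60903474 -0.28505534  0.062     ] [ 0.60699434 -0.2870067   0.062     ]
```

Call:
arm_command --deltas '[0.0125,-0.026,0,-0.046,0.0125,-0.026,0,-0.046,0.0125,-0.026,0,-0.046,0.0125,-0.026,0,-0.046,0.0125,-0.026,0,-0.046,0.0125,-0.026,0,-0.046,0.0125,-0.026,0,-0.046,0.0125,-0.026,0,-0.046,0.0125,-0.026,0,-0.046,0.0125,-0.026,0,-0.046]' --jaw 0 --newtons 60

```text
clock: 0.93
tool_pos: [0.3578, 0.237, 0.2311]
eef_rot: [-180.0, -0.0, 128.5]
contact_force: [0.4, 0.1, 0.0]
grip_width: 0.0853
```

Call:
arm_command --deltas '[0.0125,-0.026,0,-0.046,0.0125,-0.026,0,-0.046,0.0125,-0.026,0,-0.046,0.0125,-0.026,0,-0.046,0.0125,-0.026,0,-0.046,0.0125,-0.026,0,-0.046,0.0125,-0.026,0,-0.046,0.0125,-0.026,0,-0.046,0.0125,-0.026,0,-0.046,0.0125,-0.026,0,-0.046]'

```text
clock: 1.77
tool_pos: [0.4829, -0.0231, 0.231]
eef_rot: [-180.0, -0.0, 102.1]
contact_force: [1.0, 0.7, 0.1]
grip_width: 0.0855
```

Call:
arm_command --deltas '[0.0125,-0.026,0,-0.046,0.0125,-0.026,0,-0.046,0.0125,-0.026,0,-0.046,0.0125,-0.026,0,-0.046,0.0125,-0.026,0,-0.046,0.0125,-0.026,0,-0.046,0.0125,-0.026,0,-0.046,0.0125,-0.026,0,-0.046,0.0125,-0.026,0,-0.046,0,0,0,0]'

```text
clock: 2.6
tool_pos: [0.5963, -0.26, 0.2292]
eef_rot: [-179.9, 0.0, 78.2]
contact_force: [-0.7, 0.5, -0.4]
grip_width: 0.0857
```

Call:
arm_command --deltas '[0.006,-0.0125,-0.01,-0.018,0.006,-0.0125,-0.01,-0.018,0,0,-0.025,0,0,0,-0.025,0,0,0,-0.025,0,0,0,-0.025,0,0,0,-0.02,0,0,0,0,0]'

```text
clock: 3.27
tool_pos: [0.6051, -0.2793, 0.0858]
eef_rot: [-179.6, -0.1, 76.5]
contact_force: [-0.5, -0.5, 0.2]
grip_width: 0.0855
```

Run:
```python
from h import *
for n in("side","top"):
    im=manip.get_image(n);cv2.imwrite(f"pics/{n}1.png",im)
s=cv2.imread("pics/side1.png")[190:290,230:350];cv2.imwrite("pics/s1c.png",cv2.resize(s,None,fx=5,fy=5,interpolation=cv2.INTER_CUBIC))
```

```text
(no output)
```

View pics/s1c.png

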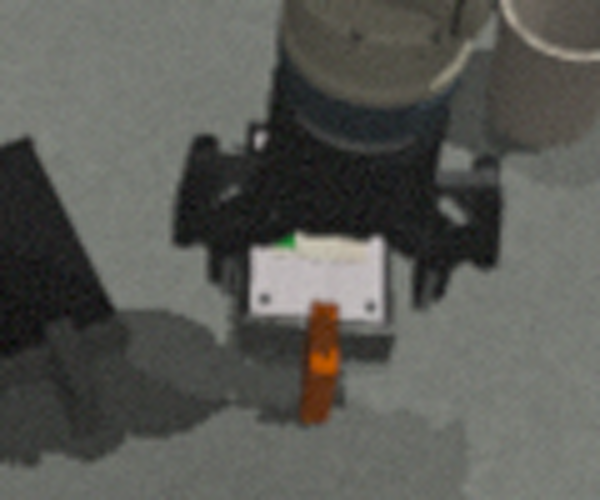

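Call:
arm_command --deltas '[0,0,0,0]'

```text
clock: 3.45
tool_pos: [0.6077, -0.281, 0.0924]
eef_rot: [179.9, 0.0, 76.5]
contact_force: [0.1, -0.4, -0.2]
grip_width: 0.0858
```

Call:
arm_command --deltas '[0,-0.002,-0.015,0,0,-0.002,-0.015,0,0,0,-0.015,0,0,0,-0.015,0,0,0,-0.008,0,0,0,0,0,0,0,0,0]'

```text
clock: 4.03
tool_pos: [0.6076, -0.2849, 0.0243]
eef_rot: [179.9, 0.0, 76.5]
contact_force: [-0.3, -0.3, -0.1]
grip_width: 0.0854
```

Run:
```python
from h import *
o=manip.get_obs();print(o["tool_pos"],o["eef_rot"],o["contact_force"])
```

```text
[ 0.60759922 -0.28487667  0.02425   ] [1.79945202e+02 1.80575155e-02 7.64806918e+01] [-0.27392945 -0.25425119 -0.13427929]
```

Call:
arm_command --deltas '[0,0,-0.003,-0.006,0,0,0,0,0,0,0,0,0,0,0,0,0,0,0,0,0,0,0,0,0,0,0,0,0,0,0,0]' --jaw 1 --newtons 60

```text
clock: 4.7
tool_pos: [0.6074, -0.2848, 0.0207]
eef_rot: [180.0, 0.0, 76.1]
contact_force: [1.2, -0.5, 2.7]
grip_width: 0.0132
```

Call:
arm_command --deltas '[0,0,0,0,0,0,0,0]'

```text
clock: 4.87
tool_pos: [0.6074, -0.2848, 0.0206]
eef_rot: [180.0, 0.0, 76.1]
contact_force: [0.7, -0.6, 3.5]
grip_width: 0.0136
```

Call:
arm_command --deltas '[0,0,0.004,0,0,0,0.008,0,0,0,0.01,0,0,0,0.01,0,0,0,0.008,0,0,0,0,0,0,0,0,0]'

```text
clock: 5.45
tool_pos: [0.6075, -0.2848, 0.0611]
eef_rot: [179.9, 0.0, 76.1]
contact_force: [0.1, -0.7, -4.4]
grip_width: 0.0134
```

Run:
```python
from h import *
o=manip.get_obs();print(o["tool_pos"],o["eef_rot"],o["contact_force"],o["wrist_torque"])
for n in("side","top"):
    im=manip.get_image(n);cv2.imwrite(f"pics/{n}2.png",im)
s=cv2.imread("pics/side2.png")[190:290,230:350];cv2.imwrite("pics/s2c.png",cv2.resize(s,None,fx=5,fy=5,interpolation=cv2.INTER_CUBIC))
```

```text
[ 0.60749344 -0.28484538  0.06114564] [1.79920151e+02 2.83010322e-02 7.61357223e+01] [ 0.14788816 -0.66760325 -4.42985366] [-0.28796142  0.03944788  0.06660586]
```

View pics/s2c.png

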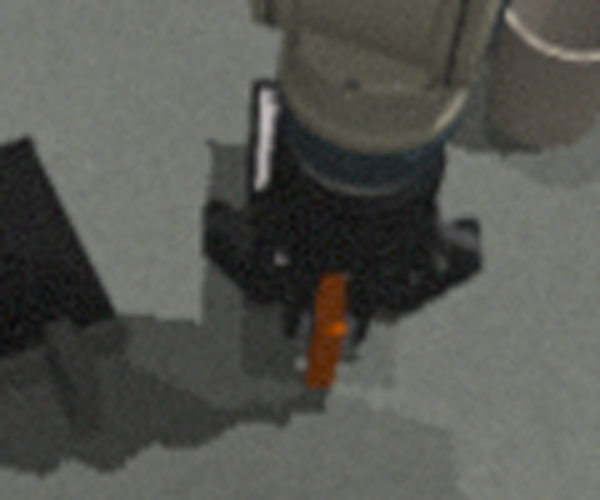

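Call:
arm_command --deltas '[0.0005,0.0075,0,0.01,0.0005,0.015,0,0.02,0.0005,0.015,0,0.02,0.0005,0.015,0,0.02,0.0005,0.015,0,0.02,0.0005,0.015,0,0.02,0.0005,0.015,0,0.02,0.0005,0.015,0,0.02,0.0005,0.015,0,0.02,0.0005,0.015,0,0.02]'

```text
clock: 6.38
tool_pos: [0.6122, -0.1405, 0.0603]
eef_rot: [180.0, 0.0, 87.1]
contact_force: [0.1, -0.1, -4.0]
grip_width: 0.0134
```

Call:
arm_command --deltas '[0.0005,0.015,0,0.02,0.0005,0.015,0,0.02,0.0005,0.015,0,0.02,0.0005,0.015,0,0.02,0.0005,0.015,0,0.02,0.0005,0.015,0,0.02,0.0005,0.015,0,0.02,0.0005,0.015,0,0.02,0.0005,0.015,0,0.02,0.0005,0.0075,0,0.02]'

```text
clock: 7.22
tool_pos: [0.6171, 0.0027, 0.0603]
eef_rot: [-180.0, -0.0, 98.7]
contact_force: [-0.2, -0.2, -4.5]
grip_width: 0.0134
```

Call:
arm_command --deltas '[0.0005,0.005,0,0.018,0,0,0,0,0,0,0,0]'

```text
clock: 7.47
tool_pos: [0.6178, 0.0053, 0.0602]
eef_rot: [-180.0, 0.0, 99.5]
contact_force: [0.9, 0.6, -4.5]
grip_width: 0.0134
```

Run:
```python
from h import *
o=manip.get_obs();print(o["tool_pos"],o["eef_rot"],o["contact_force"],o["wrist_torque"])
for n in("side","top"):
    im=manip.get_image(n);cv2.imwrite(f"pics/{n}3.png",im)
s=cv2.imread("pics/side3.png")[80:200,200:320];cv2.imwrite("pics/s3c.png",cv2.resize(s,None,fx=5,fy=5,interpolation=cv2.INTER_CUBIC))
s=cv2.imread("pics/top3.png")[120:220,110:270];cv2.imwrite("pics/t3c.png",cv2.resize(s,None,fx=5,fy=5,interpolation=cv2.INTER_CUBIC))
```

```text
[0.61777103 0.00527839 0.06023918] [-1.79998313e+02  1.68757116e-02  9.95226137e+01] [ 0.87230485  0.63547052 -4.51066125] [-0.37323226 -0.0270528  -0.03639792]
```

View pics/s3c.png

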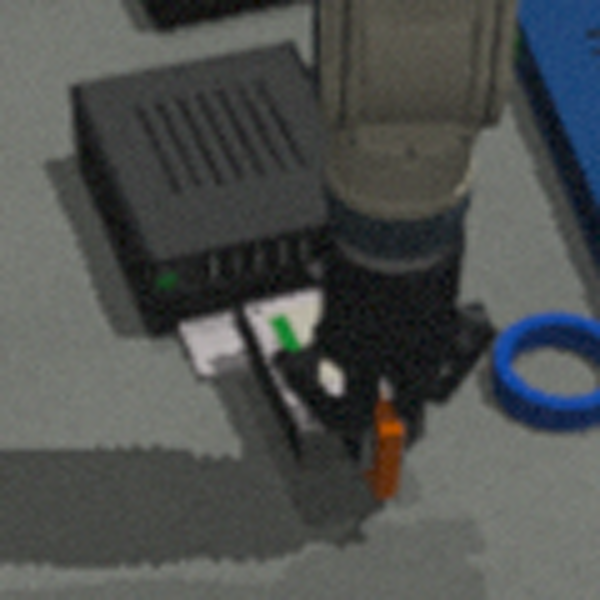

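View pics/t3c.png

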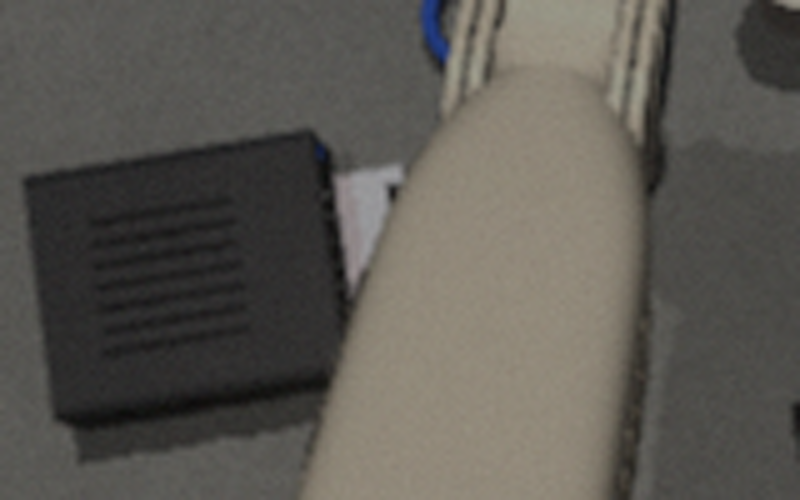

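Run:
```python
from h import *
u=np.array([np.cos(np.radians(99.5)),np.sin(np.radians(99.5)),0]);v=np.array([-u[1],u[0],0])
g=np.array([.6178,.0053,0])
im=cv2.imread("pics/side3.png")
for z in(.0,.062,.055):
  p=g+.156*u+.04*v;p[2]=z+.0*1;print(z,proj("side",p),proj("top",g+.156*u-.04*v+[0,0,z]))
# green label & nose edge: edges
from ref import *
# green centroid vs model: initial image
def green(f,roi):
    i=cv2.imread(f);b,g_,r=[i[...,k].astype(int) for k in range(3)];m=((g_>r+40)&(g_>b+40)).astype(np.uint8)
    k=np.zeros_like(m);x,y,w,h=roi;k[y:y+h,x:x+w]=m[y:y+h,x:x+w];ys,xs=np.nonzero(k);return xs.mean(),ys.mean(),len(xs),xs.min(),xs.max(),ys.min(),ys.max()
a=green("pics/side0.png",(270,205,50,60));c=green("pics/side3.png",(246,135,30,25));print(a,c)
A=plane("side",a[:2],.022);
o=np.array([.6296,-.1967]);y0=np.radians(76.1);e=np.array([np.cos(y0),np.sin(y0)]);d=A[:2]-o;print("label in carrier",d@e,d@[-e[1],e[0]])
for z in (.06,.062,.055,.05):
  C=plane("side",c[:2],z);d=C[:2]-(g[:2]+.091*u[:2]);print(z,d@u[:2],d@v[:2])
```

```text
0.0 [246.45847229 153.22073202] [189.51965824 160.46747818]
0.062 [246.28375951 139.55727397] [186.50352615 156.84468904]
0.055 [246.30420874 141.15651089] [186.85739121 157.26972961]
(np.float64(286.53731343283584), np.float64(230.08955223880596), 67, np.int64(285), np.int64(288), np.int64(221), np.int64(238)) (np.float64(256.60869565217394), np.float64(146.1304347826087), 23, np.int64(254), np.int64(259), np.int64(143), np.int64(149))
label in carrier 0.011256590995667986 0.01881835443427747
0.06 0.02760301982209891 0.01763822994225666
0.062 0.02564206852561164 0.01834450983249317
0.055 0.03250539806331677 0.0158725302166656
0.05 0.03740777630453475 0.014106830491074529
```

Run:
```python
from h import *
u=np.array([np.cos(np.radians(99.5)),np.sin(np.radians(99.5)),0]);v=np.array([-u[1],u[0],0])
g=np.array([.6178,.0053,0])
for z in(.062,.057,.052,.047):
  print(z,proj("side",g+.149*u+.035*v+[0,0,z]),"label front",proj("side",g+(.091+.037)*u+.0188*v+[0,0,z]))
o=np.array([.6296,-.1967,0]);y0=np.radians(76.1);e=np.array([np.cos(y0),np.sin(y0),0]);f=np.array([-e[1],e[0],0])
print("check0",proj("side",o+.058*e+.035*f+[0,0,.022]))
for y in (221,220):
  A=plane("side",(286.5,y),.022)-o;print(A@e,A@f)
s=cv2.imread("pics/side3.png")[130:165,240:280];cv2.imwrite("pics/s3d.png",cv2.resize(s,None,fx=16,fy=16,interpolation=cv2.INTER_CUBIC))
```

```text
0.062 [248.43348098 140.63211467] label front [255.31036472 143.80985194]
0.057 [248.44094929 141.77552501] label front [255.29467847 144.95189115]
0.052 [248.44836775 142.91130348] label front [255.27909778 146.08624547]
0.047 [248.45573687 144.03952625] label front [255.26362158 147.21299223]
check0 [281.19611774 215.80443962]
0.041481419705554044 0.019607973172957916
0.04487872195142227 0.01968520548094765
```

View pics/s3d.png

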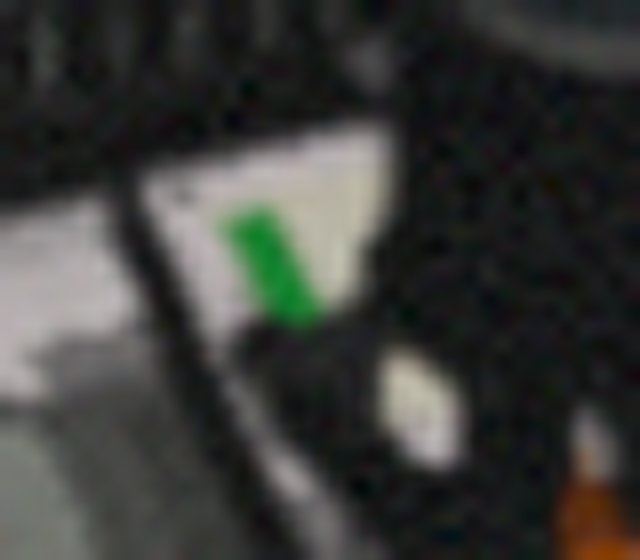

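Call:
arm_command --deltas '[-0.001,0.006,0,0,-0.001,0.006,0,0,-0.001,0.006,0,0,-0.001,0.006,0,0,0,0,-0.007,0,0,0,-0.007,0,0,0,-0.006,0,0,0,-0.006,0,0,0,0,0,0,0,0,0]'

```text
clock: 8.4
tool_pos: [0.6134, 0.0292, 0.0336]
eef_rot: [-179.9, -0.0, 99.5]
contact_force: [-0.3, 0.1, -4.5]
grip_width: 0.0133
```

Call:
arm_command --deltas '[0,0,-0.001,0,0,0,-0.001,0,0,0,0,0]'

```text
clock: 8.65
tool_pos: [0.6138, 0.0293, 0.0323]
eef_rot: [180.0, 0.0, 99.5]
contact_force: [1.3, 0.4, -4.8]
grip_width: 0.0137
```

Call:
arm_command --deltas '[0,0,-0.001,0,0,0,0,0]'

```text
clock: 8.82
tool_pos: [0.6137, 0.0294, 0.0313]
eef_rot: [180.0, -0.0, 99.5]
contact_force: [-0.5, -0.1, -3.3]
grip_width: 0.0135
```

Call:
arm_command --deltas '[0,0,-0.001,0,0,0,0,0]'

```text
clock: 8.98
tool_pos: [0.6136, 0.0294, 0.0302]
eef_rot: [-180.0, -0.0, 99.5]
contact_force: [-0.4, 0.4, -3.8]
grip_width: 0.0132
```

Call:
arm_command --deltas '[0,0,-0.001,0,0,0,0,0]'

```text
clock: 9.15
tool_pos: [0.6137, 0.0294, 0.0292]
eef_rot: [-180.0, -0.0, 99.5]
contact_force: [0.7, -0.9, -3.3]
grip_width: 0.0132
```

Call:
arm_command --deltas '[-0.0005,0.003,0,0,-0.0005,0.003,0,0,-0.0005,0.003,0,0,-0.0005,0.003,0,0,-0.0005,0.003,0,0,-0.0005,0.003,0,0,-0.0005,0.003,0,0,0,0,0,0]'

```text
clock: 9.82
tool_pos: [0.61, 0.051, 0.0293]
eef_rot: [-180.0, -0.0, 99.5]
contact_force: [0.5, 0.2, -5.3]
grip_width: 0.0133
```

Call:
arm_command --deltas '[-0.0002,0.001,0,0,-0.0001,0.001,0,0,0,0,0,0]'

```text
clock: 10.07
tool_pos: [0.6099, 0.0524, 0.0293]
eef_rot: [-180.0, -0.0, 99.5]
contact_force: [0.3, -0.7, -3.6]
grip_width: 0.0133
```

Call:
arm_command --deltas '[-0.0002,0.001,0,0,-0.0002,0.001,0,0,0,0,0,0]'

```text
clock: 10.32
tool_pos: [0.6094, 0.0545, 0.0293]
eef_rot: [180.0, -0.0, 99.5]
contact_force: [0.7, 0.1, -3.4]
grip_width: 0.013
```

Call:
arm_command --deltas '[-0.0002,0.001,0,0,0,0,0,0]'

```text
clock: 10.48
tool_pos: [0.6092, 0.0555, 0.0293]
eef_rot: [-180.0, -0.0, 99.5]
contact_force: [0.1, -0.2, -3.7]
grip_width: 0.0134
```

Call:
arm_command --deltas '[-0.0001,0.001,0,0,0,0,0,0]'

```text
clock: 10.65
tool_pos: [0.6091, 0.0565, 0.0293]
eef_rot: [-180.0, -0.0, 99.5]
contact_force: [-0.6, -0.4, -4.0]
grip_width: 0.0136
```

Call:
arm_command --deltas '[-0.0002,0.001,0,0,0,0,0,0]'

```text
clock: 10.82
tool_pos: [0.6089, 0.0575, 0.0293]
eef_rot: [-180.0, -0.0, 99.5]
contact_force: [-0.9, 0.9, -4.8]
grip_width: 0.0134
```

Call:
arm_command --deltas '[-0.0002,0.001,0,0,0,0,0,0]'

```text
clock: 10.98
tool_pos: [0.6087, 0.0585, 0.0293]
eef_rot: [-180.0, -0.0, 99.5]
contact_force: [0.4, 0.3, -4.3]
grip_width: 0.0133
```

Call:
arm_command --deltas '[-0.0001,0.001,0,0,0,0,0,0]'

```text
clock: 11.15
tool_pos: [0.6087, 0.0595, 0.0293]
eef_rot: [180.0, -0.0, 99.5]
contact_force: [0.3, -0.1, -4.5]
grip_width: 0.0136
```

Call:
arm_command --deltas '[-0.0002,0.001,0,0,0,0,0,0]'

```text
clock: 11.32
tool_pos: [0.6084, 0.0605, 0.0293]
eef_rot: [-180.0, -0.0, 99.5]
contact_force: [0.5, 0.6, -4.2]
grip_width: 0.0134
```

Call:
arm_command --deltas '[-0.0002,0.001,0,0,0,0,0,0]'

```text
clock: 11.48
tool_pos: [0.6082, 0.0615, 0.0293]
eef_rot: [-180.0, 0.0, 99.5]
contact_force: [-0.2, -0.1, -4.5]
grip_width: 0.0133
```

Call:
arm_command --deltas '[-0.0001,0.001,0,0,0,0,0,0]'

```text
clock: 11.65
tool_pos: [0.608, 0.0623, 0.0293]
eef_rot: [-180.0, 0.0, 99.5]
contact_force: [-0.9, -0.2, -3.3]
grip_width: 0.0133
```

Call:
arm_command --deltas '[-0.0002,0.001,0,0,0,0,0,0]'

```text
clock: 11.82
tool_pos: [0.6078, 0.0632, 0.0293]
eef_rot: [-180.0, 0.0, 99.5]
contact_force: [-0.0, -1.5, -3.7]
grip_width: 0.0136
```

Call:
arm_command --deltas '[-0.0002,0.001,0,0,0,0,0,0]'

```text
clock: 11.98
tool_pos: [0.6075, 0.0641, 0.0293]
eef_rot: [-180.0, 0.0, 99.5]
contact_force: [-2.4, -4.3, -3.3]
grip_width: 0.0135
```

Call:
arm_command --deltas '[-0.001,-0.0002,0,0,0,0,0,0]'

```text
clock: 12.15
tool_pos: [0.6068, 0.0645, 0.0293]
eef_rot: [180.0, -0.0, 99.5]
contact_force: [-0.2, -1.0, -3.5]
grip_width: 0.0134
```

Call:
arm_command --deltas '[-0.001,-0.0002,0,0,0,0,0,0]'

```text
clock: 12.32
tool_pos: [0.6058, 0.0643, 0.0293]
eef_rot: [180.0, -0.0, 99.5]
contact_force: [0.1, 0.3, -2.8]
grip_width: 0.0133
```

Free again, so it was the flare on the +x side. Advancing further.

Call:
arm_command --deltas '[-0.0002,0.001,0,0,-0.0001,0.001,0,0,0,0,0,0]'

```text
clock: 12.57
tool_pos: [0.6055, 0.0662, 0.0293]
eef_rot: [180.0, -0.0, 99.5]
contact_force: [-0.5, -0.0, -3.5]
grip_width: 0.013
```

Call:
arm_command --deltas '[-0.0002,0.001,0,0,0,0,0,0]'

```text
clock: 12.73
tool_pos: [0.6052, 0.0671, 0.0293]
eef_rot: [180.0, -0.0, 99.5]
contact_force: [0.4, -0.5, -4.4]
grip_width: 0.0132
```

Call:
arm_command --deltas '[-0.0002,0.001,0,0,0,0,0,0]'

```text
clock: 12.9
tool_pos: [0.605, 0.068, 0.0293]
eef_rot: [-180.0, 0.0, 99.5]
contact_force: [-0.4, -0.4, -4.0]
grip_width: 0.0135
```

Call:
arm_command --deltas '[-0.0004,0.001,0,0,0,0,0,0]'

```text
clock: 13.07
tool_pos: [0.6045, 0.0691, 0.0293]
eef_rot: [-180.0, -0.0, 99.5]
contact_force: [-0.3, -0.1, -4.3]
grip_width: 0.0135
```

Call:
arm_command --deltas '[-0.0004,0.001,0,0,0,0,0,0]'

```text
clock: 13.23
tool_pos: [0.6042, 0.0702, 0.0293]
eef_rot: [180.0, -0.0, 99.5]
contact_force: [-0.2, 0.9, -3.9]
grip_width: 0.0133
```

Call:
arm_command --deltas '[-0.0002,0.001,0,0,0,0,0,0]'

```text
clock: 13.4
tool_pos: [0.6041, 0.0712, 0.0293]
eef_rot: [180.0, -0.0, 99.5]
contact_force: [-0.1, 0.2, -4.0]
grip_width: 0.0133
```

Call:
arm_command --deltas '[-0.0002,0.001,0,0,0,0,0,0]'

```text
clock: 13.57
tool_pos: [0.6039, 0.0721, 0.0293]
eef_rot: [180.0, -0.0, 99.5]
contact_force: [-0.4, -0.4, -4.1]
grip_width: 0.0134
```

Call:
arm_command --deltas '[-0.0002,0.001,0,0,-0.0002,0.001,0,0,-0.0002,0.001,0,0,0,0,0,0]'

```text
clock: 13.9
tool_pos: [0.6032, 0.0752, 0.0293]
eef_rot: [-180.0, -0.0, 99.5]
contact_force: [0.4, -0.5, -4.5]
grip_width: 0.0135
```

Call:
arm_command --deltas '[-0.001,-0.0002,0,0,0,0,0,0]'

```text
clock: 14.07
tool_pos: [0.6021, 0.0748, 0.0293]
eef_rot: [-180.0, 0.0, 99.5]
contact_force: [-1.1, 0.0, -3.6]
grip_width: 0.0133
```

Call:
arm_command --deltas '[-0.001,-0.0002,0,0,0,0,0,0]'

```text
clock: 14.23
tool_pos: [0.6011, 0.0745, 0.0293]
eef_rot: [-180.0, -0.0, 99.5]
contact_force: [-0.9, 0.1, -4.2]
grip_width: 0.0129
```

Call:
arm_command --deltas '[-0.0007,-0.0001,0,0,0,0,0,0]'

```text
clock: 14.4
tool_pos: [0.6005, 0.0744, 0.0293]
eef_rot: [-180.0, -0.0, 99.5]
contact_force: [-0.5, 0.4, -3.1]
grip_width: 0.0133
```

Call:
arm_command --deltas '[-0.0007,-0.0001,0,0,0,0,0,0]'

```text
clock: 14.57
tool_pos: [0.6001, 0.0743, 0.0294]
eef_rot: [180.0, 0.0, 99.5]
contact_force: [0.6, -0.1, -3.9]
grip_width: 0.0133
```

Call:
arm_command --deltas '[-0.0007,-0.0001,0,0,0,0,0,0]'

```text
clock: 14.73
tool_pos: [0.5996, 0.0741, 0.0295]
eef_rot: [179.9, 0.0, 99.5]
contact_force: [2.9, -1.0, -4.4]
grip_width: 0.0136
```

Call:
arm_command --deltas '[0.001,0.0002,0,0,0.0013,0.0002,0,0,0,0,0,0]'

```text
clock: 14.98
tool_pos: [0.6014, 0.0748, 0.0291]
eef_rot: [-180.0, -0.0, 99.5]
contact_force: [0.3, 0.4, -4.3]
grip_width: 0.0132
```

Call:
arm_command --deltas '[-0.0003,0.002,0,0,-0.0004,0.002,0,0,-0.0003,0.002,0,0,0,0,0,0]'

```text
clock: 15.32
tool_pos: [0.6002, 0.0812, 0.0292]
eef_rot: [-180.0, -0.0, 99.5]
contact_force: [-0.5, -0.3, -4.4]
grip_width: 0.0133
```

Call:
arm_command --deltas '[-0.0003,0.002,0,0,-0.0004,0.002,0,0,-0.0003,0.002,0,0,0,0,0,0]'

```text
clock: 15.65
tool_pos: [0.5993, 0.0871, 0.0293]
eef_rot: [-180.0, -0.0, 99.5]
contact_force: [-0.0, -0.8, -4.9]
grip_width: 0.0132
```

Call:
arm_command --deltas '[-0.0003,0.002,0,0,-0.0004,0.002,0,0,-0.0003,0.002,0,0,0,0,0,0]'

```text
clock: 15.98
tool_pos: [0.5984, 0.0931, 0.0293]
eef_rot: [-180.0, -0.0, 99.5]
contact_force: [-0.8, -0.2, -4.0]
grip_width: 0.0133
```

Call:
arm_command --deltas '[-0.0003,0.002,0,0,-0.0004,0.002,0,0,-0.0003,0.002,0,0,0,0,0,0]'

```text
clock: 16.32
tool_pos: [0.5974, 0.0991, 0.0293]
eef_rot: [-180.0, -0.0, 99.5]
contact_force: [-0.1, -0.6, -4.4]
grip_width: 0.0134
```

Call:
arm_command --deltas '[-0.0003,0.002,0,0,-0.0004,0.002,0,0,-0.0003,0.002,0,0,0,0,0,0]'

```text
clock: 16.65
tool_pos: [0.5964, 0.105, 0.0293]
eef_rot: [-180.0, -0.0, 99.5]
contact_force: [-0.4, 0.2, -3.4]
grip_width: 0.0132
```

Call:
arm_command --deltas '[-0.0003,0.002,0,0,-0.0004,0.002,0,0,-0.0003,0.002,0,0,0,0,0,0]'

```text
clock: 16.98
tool_pos: [0.5954, 0.1111, 0.0293]
eef_rot: [-180.0, -0.0, 99.5]
contact_force: [0.5, -0.3, -4.1]
grip_width: 0.0134
```

Call:
arm_command --deltas '[-0.0003,0.002,0,0,-0.0004,0.002,0,0,-0.0003,0.002,0,0,0,0,0,0]'

```text
clock: 17.32
tool_pos: [0.5943, 0.1171, 0.0293]
eef_rot: [-180.0, -0.0, 99.5]
contact_force: [-0.8, -0.0, -4.6]
grip_width: 0.0133
```

Call:
arm_command --deltas '[-0.0003,0.002,0,0,-0.0004,0.002,0,0,-0.0003,0.002,0,0,0,0,0,0]'

```text
clock: 17.65
tool_pos: [0.5934, 0.123, 0.0293]
eef_rot: [-180.0, -0.0, 99.5]
contact_force: [-0.3, -0.2, -3.9]
grip_width: 0.0132
```

Call:
arm_command --deltas '[-0.0003,0.002,0,0,-0.0004,0.002,0,0,-0.0003,0.002,0,0,0,0,0,0]'

```text
clock: 17.98
tool_pos: [0.5924, 0.1291, 0.0293]
eef_rot: [180.0, -0.0, 99.5]
contact_force: [0.2, -0.3, -3.3]
grip_width: 0.0132
```

Call:
arm_command --deltas '[-0.0003,0.002,0,0,-0.0004,0.002,0,0,0,0,0,0]'

```text
clock: 18.23
tool_pos: [0.5917, 0.133, 0.0293]
eef_rot: [-180.0, -0.0, 99.5]
contact_force: [0.8, -1.2, -3.7]
grip_width: 0.0136
```

Call:
arm_command --deltas '[-0.0003,0.0015,0,0,-0.0002,0.0015,0,0,0,0,0,0]'

```text
clock: 18.48
tool_pos: [0.5912, 0.1359, 0.0293]
eef_rot: [-180.0, -0.0, 99.5]
contact_force: [-0.3, 0.0, -3.9]
grip_width: 0.0135
```

Call:
arm_command --deltas '[-0.0002,0.001,0,0,-0.0002,0.001,0,0,0,0,0,0]'

```text
clock: 18.73
tool_pos: [0.5908, 0.1378, 0.0293]
eef_rot: [180.0, -0.0, 99.5]
contact_force: [-0.6, 0.5, -3.6]
grip_width: 0.0131
```

Call:
arm_command --deltas '[-0.0001,0.001,0,0,-0.0002,0.001,0,0,0,0,0,0]'

```text
clock: 18.98
tool_pos: [0.5905, 0.1398, 0.0293]
eef_rot: [-180.0, -0.0, 99.5]
contact_force: [-1.0, -0.2, -4.4]
grip_width: 0.0134
```

Call:
arm_command --deltas '[-0.0002,0.001,0,0,-0.0002,0.001,0,0,0,0,0,0]'

```text
clock: 19.23
tool_pos: [0.5901, 0.1418, 0.0293]
eef_rot: [-180.0, -0.0, 99.5]
contact_force: [1.1, -0.1, -4.9]
grip_width: 0.0132
```

Call:
arm_command --deltas '[-0.0001,0.001,0,0,-0.0002,0.001,0,0,0,0,0,0]'

```text
clock: 19.48
tool_pos: [0.5898, 0.1439, 0.0293]
eef_rot: [180.0, -0.0, 99.5]
contact_force: [-0.8, 0.7, -4.6]
grip_width: 0.0132
```

Call:
arm_command --deltas '[-0.0002,0.001,0,0,-0.0002,0.001,0,0,0,0,0,0]'

```text
clock: 19.73
tool_pos: [0.5894, 0.1458, 0.0293]
eef_rot: [-180.0, -0.0, 99.5]
contact_force: [0.6, -0.2, -3.5]
grip_width: 0.0135
```

Call:
arm_command --deltas '[-0.0001,0.001,0,0,-0.0002,0.001,0,0,0,0,0,0]'

```text
clock: 19.98
tool_pos: [0.5891, 0.1479, 0.0293]
eef_rot: [-180.0, -0.0, 99.5]
contact_force: [-0.1, 0.7, -4.4]
grip_width: 0.0133
```

Call:
arm_command --deltas '[-0.0002,0.001,0,0,-0.0002,0.001,0,0,0,0,0,0]'

```text
clock: 20.23
tool_pos: [0.5887, 0.1498, 0.0293]
eef_rot: [-180.0, -0.0, 99.5]
contact_force: [0.6, -0.1, -3.9]
grip_width: 0.0136
```

Call:
arm_command --deltas '[-0.0001,0.001,0,0,-0.0002,0.001,0,0,0,0,0,0]'

```text
clock: 20.48
tool_pos: [0.5884, 0.1518, 0.0293]
eef_rot: [-180.0, -0.0, 99.5]
contact_force: [0.1, -0.2, -5.0]
grip_width: 0.0133
```

Call:
arm_command --deltas '[-0.0002,0.001,0,0,-0.0002,0.001,0,0,0,0,0,0]'

```text
clock: 20.73
tool_pos: [0.5882, 0.1534, 0.0293]
eef_rot: [180.0, 0.0, 99.5]
contact_force: [-0.1, -2.9, -2.4]
grip_width: 0.0136
```

Call:
arm_command --deltas '[-0.0001,0.001,0,0,-0.0002,0.001,0,0,0,0,0,0]'

```text
clock: 20.98
tool_pos: [0.5878, 0.1557, 0.0293]
eef_rot: [180.0, 0.0, 99.5]
contact_force: [0.7, -3.8, -3.4]
grip_width: 0.013
```

Call:
arm_command --deltas '[-0.0002,0.001,0,0,0,0,0,0]'

```text
clock: 21.15
tool_pos: [0.5876, 0.1568, 0.0293]
eef_rot: [180.0, -0.0, 99.5]
contact_force: [0.9, -2.3, -3.6]
grip_width: 0.0133
```

Call:
arm_command --deltas '[-0.0001,0.001,0,0,0,0,0,0]'

```text
clock: 21.32
tool_pos: [0.5874, 0.1578, 0.0293]
eef_rot: [-180.0, -0.0, 99.5]
contact_force: [0.6, -2.0, -4.1]
grip_width: 0.013
```

Call:
arm_command --deltas '[-0.0002,0.001,0,0,0,0,0,0]'

```text
clock: 21.48
tool_pos: [0.5873, 0.1588, 0.0293]
eef_rot: [-180.0, -0.0, 99.5]
contact_force: [0.5, -2.0, -4.5]
grip_width: 0.0134
```

Call:
arm_command --deltas '[-0.0002,0.001,0,0,0,0,0,0]'

```text
clock: 21.65
tool_pos: [0.5871, 0.1598, 0.0293]
eef_rot: [180.0, -0.0, 99.5]
contact_force: [0.1, -2.0, -3.8]
grip_width: 0.0132
```

Call:
arm_command --deltas '[-0.0001,0.0008,0,0,0,0,0,0]'

```text
clock: 21.82
tool_pos: [0.5871, 0.1601, 0.0294]
eef_rot: [180.0, 0.1, 99.5]
contact_force: [0.9, -6.5, -2.0]
grip_width: 0.013
```

Call:
arm_command --deltas '[-0.0001,0.0005,0,0,0,0,0,0]'

```text
clock: 21.98
tool_pos: [0.5871, 0.1601, 0.0294]
eef_rot: [180.0, 0.1, 99.5]
contact_force: [0.7, -8.6, -2.0]
grip_width: 0.013
```

Call:
arm_command --deltas '[-0.0001,0.0007,0,0,0,0,0,0]'

```text
clock: 22.15
tool_pos: [0.5871, 0.1602, 0.0296]
eef_rot: [180.0, 0.2, 99.5]
contact_force: [0.4, -11.6, -1.2]
grip_width: 0.0133
```

Call:
arm_command --deltas '[0.0001,-0.0005,0,0,0,0,-0.0005,0,0,0,-0.0005,0,0,0,0,0]'

```text
clock: 22.48
tool_pos: [0.5872, 0.16, 0.0287]
eef_rot: [180.0, 0.1, 99.5]
contact_force: [0.6, -10.0, 0.8]
grip_width: 0.0131
```

Call:
arm_command --deltas '[0.0001,-0.0007,0,0,0,0,0,0]'

```text
clock: 22.65
tool_pos: [0.5872, 0.1599, 0.0287]
eef_rot: [180.0, 0.0, 99.5]
contact_force: [-0.8, -6.6, 0.1]
grip_width: 0.013
```

Call:
arm_command --deltas '[0,0,0,0,0,0,0,0]' --jaw 0.7 --newtons 20

```text
clock: 22.82
tool_pos: [0.5872, 0.1611, 0.0287]
eef_rot: [179.9, -0.1, 99.5]
contact_force: [0.7, -0.2, -0.5]
grip_width: 0.0255
```

Call:
arm_command --deltas '[0,0,0,0,0,0,0,0,0,0,0,0]'

```text
clock: 23.07
tool_pos: [0.587, 0.1608, 0.0284]
eef_rot: [180.0, -0.0, 99.5]
contact_force: [0.4, 0.6, 0.7]
grip_width: 0.0255
```

Call:
arm_command --deltas '[0,0,0.01,0,0,0,0.015,0,0,0,0.02,0,0,0,0.02,0,0,0,0.02,0,0,0,0.02,0,0,0,0.02,0,0,0,0.02,0,0,0,0,0,0,0,0,0]' --jaw 0.6

```text
clock: 23.9
tool_pos: [0.5875, 0.1606, 0.175]
eef_rot: [179.8, -0.0, 99.5]
contact_force: [0.3, 0.4, -0.8]
grip_width: 0.0343
```

Call:
arm_command --deltas '[-0.01,-0.02,0,0,-0.01,-0.025,0,0,-0.01,-0.025,0,0,-0.01,-0.025,0,0,-0.01,-0.025,0,0,-0.01,-0.025,0,0,-0.01,-0.025,0,0,-0.01,-0.025,0,0,-0.01,-0.02,0,0,0,0,0,0]'

```text
clock: 24.73
tool_pos: [0.4951, -0.057, 0.1726]
eef_rot: [-179.9, -0.0, 99.4]
contact_force: [0.7, 0.8, 0.6]
grip_width: 0.0344
```

Run:
```python
from h import *
for n in("side","top"):
    cv2.imwrite(f"pics/{n}4.png",manip.get_image(n))
s=cv2.imread("pics/side4.png")[80:200,200:320];cv2.imwrite("pics/s4c.png",cv2.resize(s,None,fx=5,fy=5,interpolation=cv2.INTER_CUBIC))
s=cv2.imread("pics/top4.png")[120:220,110:270];cv2.imwrite("pics/t4c.png",cv2.resize(s,None,fx=5,fy=5,interpolation=cv2.INTER_CUBIC))
```

```text
(no output)
```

View pics/s4c.png

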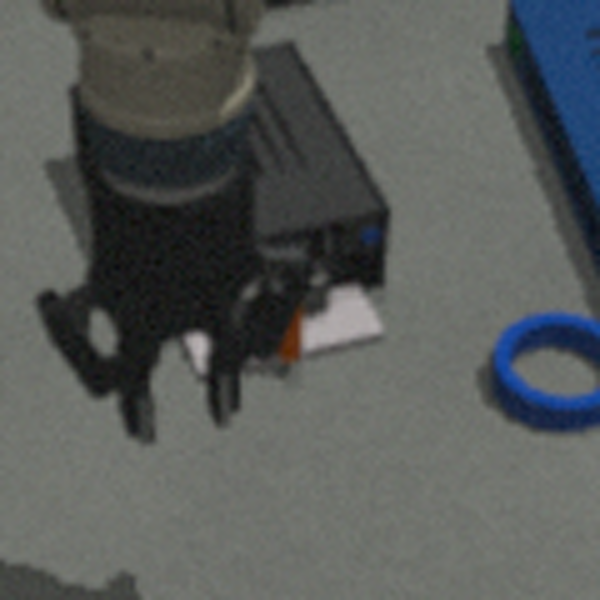

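View pics/t4c.png

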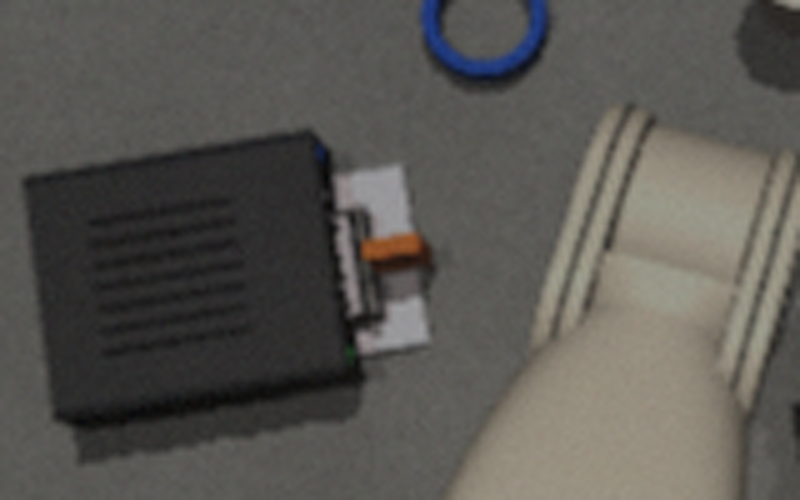

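View pics/side4.png

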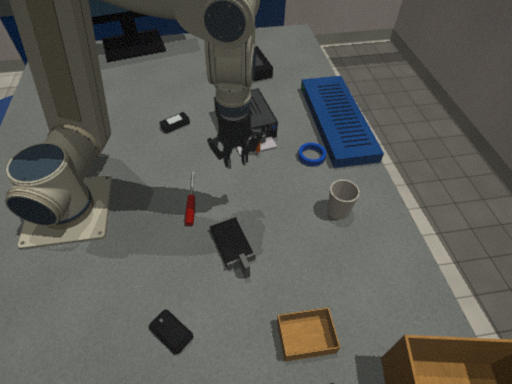

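Run:
```python
from h import *
from meas import masks,comps
im=cv2.imread("pics/top4.png");o,b=masks(im)
for c in comps(o,(175,155,30,30),8):
    r=cv2.minAreaRect(c);print(r,plane("top",r[0],.070))
from ref import unup
q=np.mean(unup(110,120,5,[(362,242),(425,235),(430,258),(367,266)]),0);print(plane("top",q,.070))
a=cv2.imread("pics/side0.png");d=cv2.absdiff(a,cv2.imread("pics/side4.png")).max(2)
for n,(x,y,w,h) in dict(spare=(205,212,55,62),cup=(325,178,35,45),tape=(296,140,34,28),mouse=(145,305,52,52),box=(275,305,65,58),screw=(180,170,22,58)).items(): print(n,(d[y:y+h,x:x+w]>40).sum())
```

```text
((187.87998962402344, 169.16000366210938), (3.6769556999206543, 12.162237167358398), 81.8698959350586) [0.58699207 0.15900468 0.07      ]
[0.58527419 0.15584342 0.07      ]
spare 0
cup 0
tape 0
mouse 0
box 0
screw 264
```

Run:
```python
from h import *
for f in("pics/side0.png","pics/side4.png"):
    i=cv2.imread(f).astype(int);m=(i[...,2]>i[...,1]*2+20)&(i[...,2]>i[...,0]*2+20);ys,xs=np.nonzero(m[170:228,180:202]);print(xs.mean(),ys.mean(),len(xs))
print(manip.close_job(),manip.get_obs()["contact_force"])
```

```text
9.834123222748815 39.654028436018955 211
9.717703349282298 40.24401913875598 209
the job is handed in; nothing more can be done
the job is handed in; nothing more can be done
```

The loaded carrier is in the bay with its connector pushed home. I then let go, moved the arm clear and handed the job in at about 25 s.

- **Lining up:** Coming in over the lip, the nose touched the flare on the +x side at about 5 N, so I shifted the carrier about 2 mm and slid on. I touched the -x rail at about 3 N. The +x rail's position I inferred from where the carrier had moved freely.
- **Sliding home:** I ran near the middle of the rails. The connector began to resist about 105 mm in. It moved at 2–4 N for about 7.7 mm by the tool reading (8 mm expected), then stopped dead. There I pressed to 11.6 N, the highest force I read. I read the force only at the end of each short move, so brief peaks in between are unseen.
- **Last checks:** With the arm clear, the top view put the handle at (0.587, 0.159), within about 1 mm of where I released it. A second reading from hand-picked corners put it about 4 mm farther out. I went with the first, as it fits the tool's reading. About 17 mm of the body is left outside the face, within the expected 10 to 30 mm.
- **Other things:** The spare, cup, tape, mouse and box show no change in the side view. The screwdriver's area differed, probably from the arm's shadow, since its red handle moved less than 1 pixel. I did not compare the adapter.

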